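# Zero a coffee grinder and set it five clicks open

### The arm

A 7-joint arm with a two-finger parallel gripper is mounted at the origin on a cart in front of the work surface, level with it; the furniture and walls round the work are solid. World frame = base frame: x ahead of the robot, y to its left, z up, the work surface at z = 0. Lengths are in m, angles in rad, forces in N, time in s.
With the tool pointing down it reaches from about 0.4 to 0.875 m from the base axis. Payload 19.3 kg.
Tool frame: the origin (TCP) lies midway between the tips of the shut fingers; the grasp point (between the pads) lies 19 mm behind it; z points along the fingers, y is the line along which they close (so a half turn about z gives the same grasp; the last joint's range is limited). The gripper opens to 85 mm and grips with 20 to 120 N. Pads are 22 mm wide; open, the fingers measure 114 mm over their backs; the gripper's body (76 mm by 85 mm) begins 54 mm behind the grasp point. The pads swing forward as they close: fully open they stand 13 mm farther back than shut.
Start: joints at [-1.248, 0.521, -0.036, 1.599, 0.021, 1.021, -0.113], TCP at [0.239, 0.577, 0.231] pointing down, gripper open.
Joint ranges: [-2.91, 2.91], [-0.3, 2.13], [-1.5, 1.42], [0.17, 2.43], [-1.26, 4.41], [0.16, 1.93], [-2.52, 2.52]. Speed limits (rad/s): [1.89, 1.89, 2.39, 2.39, 3.01, 3.01, 3.01].

### API

Orientations are given as [roll, pitch, yaw] about the fixed x, y, z axes, in that order (R = Rz(yaw) Ry(pitch) Rx(roll)).
In Python, from workcell import bot gives the robot as it stands.
- The arm moves only by the tool move_arm, never from a script. Its argument "moves" is a list that holds one entry, the list of rows, each a list of 7 numbers: the opening, from 0 (shut) to 1 (fully open), then the shift along the tool's x, y, z in units of 1000 mm (1.0 is 1000 mm), then the turn, a rotation vector about the tool's x, y, z in units of 2 pi rad (1.0 is 2 pi rad). A call has 1 to 5 rows; each row is the pose to reach, as a shift and turn from the pose commanded when the call began, along the tool's axes at that moment, turning the shorter way round; what a row does not reach only later rows make up. A row lasts 1/10 s, in which the tool goes at most 50 mm and 8.59 degrees, less where a joint would pass 70% of its speed; a pose out of reach is approached as far as the arm can. A call with a number of a shift or a turn outside -1 to 1 is refused whole. A call with a gripper value outside its range is refused whole. The fingers move at their own pace and stop on an object; "force" is the grip in N (left out, the last holds). Time passes only in rows, so rows that repeat a pose let the fingers close. It gives the time, the measured TCP pose, the force, the opening and the grip force at its end, in the units of the state.
- bot.observe(): the state, without advancing time (a new reading comes with each control period).
- bot.grab_frame(name): name is "side" or "top"; returns the picture (420x560x3 uint8, red, green, blue); there is no depth.
- bot.camera_params(name): a dict with "vertical_fov" (degrees; the focal length in pixels is half the picture's height over the tangent of half this angle, whatever the lens; pixels are square), "cx", "cy" (the principal point, pixels), "R" (3x3) and "t" (3): a world point X has camera coordinates R X + t. Camera axes: x right, y down, z forward; pixel columns grow to the right and rows downward; lengths in m; the calibration is good to about 2 mm. A picture is of the moment at which its call begins. camera_params takes no time and is no camera call.
- bot.job_done(): hands the job in; it is judged then, once.
The state is a dict: "clock": time; "qpos": joint angles; "qd": joint speeds; "joint_efforts": joint torques, N m; "position": TCP position; "tool_rot": TCP orientation; "force": force on the tool from outside, world axes, zero at the start; "moment": the same for the moment, N m; "grip_width": finger opening in m; "finger_force": force on a finger pad.
Only numpy, scipy, OpenCV 4.12 (cv2) and the standard library are available. Lean on these libraries where they do the work, as an engineer would, in place of code of your own. Each camera call takes 0.05 s, during which the arm holds its last target. There are 200 camera calls.

### The job

Get the coffee grinder ready: push the tab of its grind dial round clockwise (seen from above) until the burrs gently meet and it will go no further, then bring it back exactly five clicks and leave it resting in that click. Also slide the empty steel grounds cup fully home into its bay under the spout, standing upright, and leave the other things on the worktop alone.

Things in the scene. Friction and masses are not known exactly. Their poses are not given: they have to be found in the camera images.
- grinder: the coffee grinder, fixed to the worktop: black motor body 112x100 mm, 126 mm tall, under a round black burr head (110 mm across, underside 104 mm, top 144 mm up) that carries the dial and, in its middle, a small amber hopper with wooden lid (94 mm across, top 193 mm up). Origin on the worktop below the dial's axis, z up; its front (spout, cup bay) faces its own -x, to the robot's left
- dial (a joint): turn of the steel grind dial about its vertical axis, rad; grows counter-clockwise seen from above (burrs open), falls clockwise (burrs close), at most 2.9. A sprung ball clicks into a notch every 0.314 rad (20 a turn). The reading where the burrs meet differs each time, anywhere from 0 to 0.6, and cannot be seen: only pushing until it stops finds it. The dial starts 2 to 7 clicks from there
- dial_axis (a point): point on the dial's axis, fixed to the grinder, 163 mm over the worktop. How the dial clicks: leaving a notch takes about 4 N on the tab; half a pitch on, the dial jumps ahead by itself into the next notch and stays. The notches shift along with the solid stop where the burrs meet: at the stop the ball lies in its first notch (0.02 rad of play there), and the next notch is one click open
- dial_tab (a point): point in the dial's tab, 85 mm from the axis, at half its height (163 mm over the worktop). The tab is a flat black blade, orange line on top, that sticks out level and radially from the steel dial (114 mm across, 148 to 165 mm up): 9 mm thick, 26 mm high (150 to 176 mm up), free from 57 to 98 mm from the axis. It turns with the dial, on the robot's side of the grinder or to its left or right
- burr_upper_face (a point): grinding face of the upper burr, inside the head on the dial's axis; the dial's thread raises it by 0.06 mm a click: far too fine to read from a measured pose
- burr_lower_face (a point): face of the lower burr, inside the head; the gap between the two faces along z is 0 where the burrs meet, and 0.06 mm more for each click open
- cup_home (a point): where the centre of the cup's underside is when it stands home against the bay's steel back plate: on the worktop, 70 mm in front of the dial's axis, axes as the grinder's (slide the cup along +x). The bay is open worktop between two cheeks 14 mm high, 77 mm apart
- bay_mouth (a point): middle of the bay's mouth, on the worktop, 129 mm in front of the dial's axis, where the cheeks flare to about 105 mm apart (they run straight from 97 mm in front of the axis inwards)
- spout_tip (a point): lower end of the steel spout, 14 mm across, 80 mm over the worktop, 50 mm in front of the dial's axis; nothing but spout and burr head overhangs the bay, the head's edge 55 mm in front of the axis
- grounds_cup: loose open steel cup, 68 mm across, 62 mm tall, 0.18 kg, origin under its centre; stands on the worktop in front of the bay, 50 to 90 mm short of home
- coffee_jar: glass jar of ground coffee with a green screw lid, 95 mm wide, 137 mm tall; origin under its centre; a bystander, loose
- mint_mug: mint-green mug, 81x89 mm, 72 mm tall, standing mouth down; origin under its centre; a bystander, loose
- honey_jar: jar with a red lid, 58x62 mm, 86 mm tall; origin under its centre; a bystander, loose
- small_spoon: steel teaspoon lying flat, 132 mm long along its x axis, 26 mm wide, 9 mm high; a bystander, loose
- spice_jar: spice jar with a black cap, 44 mm wide, 103 mm tall; origin under its centre; a bystander, loose
Things that resemble listed ones, but are neither listed nor needed, are in the scene too. Leave any orange or yellow look-alike of the grounds_cup alone.

How it is judged:
On the way:
1. the dial is closed until the burrs meet (within a quarter of a click) (z of burr_upper_face in the frame of burr_lower_face below 1.5e-05 m), for 0.2 s.
At the end, for the whole second after the job is handed in: the burr gap is that of five clicks from where the burrs meet (within 0.4 of a click), the dial at rest; the cup stands upright in the bay, within 7 mm of its home against the back plate and between the cheeks (9 mm either side), at rest (z of burr_upper_face in the frame of burr_lower_face between 0.000276 and 0.000324 m and velocity of joint dial between -0.05 and 0.05 rad/s and x of grounds_cup in the frame of cup_home above -0.007 m and y of grounds_cup in the frame of cup_home between -0.009 and 0.009 m and angle between grounds_cup's own z axis and vertical below 0.1 rad and linear speed of grounds_cup below 0.01 m/s); the robot touches nothing.
It fails at once if the grinder is pushed with more than 40 N (contact force between any of the arm, the fingers and grinder above 40 N).
It fails at once if the cup is tipped over (angle between grounds_cup's own z axis and vertical above 0.6 rad).
It fails at once if a bystander (coffee jar, mug, honey jar, teaspoon, spice jar) is shifted by more than 30 mm (distance of any of coffee_jar, mint_mug, honey_jar, small_spoon, spice_jar from where it was at the start of the episode above 0.03 m).
It also fails if it takes over 70 s, if anything falls off the work surface, if the arm or the gripper's body presses on something with over 40 N, if the wrist force passes 120 N, or if a joint passes its speed limit or range.

## Working session

There is one attempt and no reset: what is moved stays moved. The work goes in short steps, Python scripts to look and compute and a tool call to move; the robot and the scene stay as the last step left them, time stands still between calls to the robot, and variables do not carry over. Pictures are saved under pics/ and viewed, at most 10 in all, crops included, and the job is handed in when it is done.

Besides the shell and the picture viewer there is one more tool, called after "Call:" as a command line: name --argument value ..., lists and objects as JSON in quotes. move_arm: Moves the arm, as the interface text tells. Shifts and turns lie within -1 to 1; 1 stands for 1000 mm of shift or 2 pi rad of turn. Its arguments: {"type":"object","properties":{"moves":{"type":"array"},"force":{"type":"number"}},"required":["moves"]}

```bash
mkdir -p pics
python3 - <<'E'
from workcell import bot
import cv2,json
s=bot.observe();print(s)
for n in("side","top"):
    cv2.imwrite(f"pics/{n}0.png",bot.grab_frame(n)[:,:,::-1]);print(bot.camera_params(n))
E
```

```text
{'clock': 0.0, 'qpos': array([-1.24817554,  0.52202542, -0.03633794,  1.59998743,  0.02121597,
        1.02110379, -0.1128257 ]), 'qd': array([-0.00019096, -0.0003643 ,  0.00134293, -0.00020109,  0.00017108,
       -0.00138744, -0.00090581]), 'joint_efforts': array([ 4.26989072e-04, -9.27107978e+01,  1.98019713e+00, -3.69934380e+01,
        1.78370951e-02,  8.31448036e-03,  4.57472652e-06]), 'position': array([0.2391527 , 0.57707598, 0.23072588]), 'tool_rot': array([-3.14045772e+00,  8.94551217e-05,  2.74875336e+00]), 'force': array([-0.36468155,  0.04863238, -0.46599171]), 'moment': array([-0.03809685, -0.0155179 , -0.01835996]), 'finger_force': 0.0, 'grip_width': 0.08552424576021078}
{'vertical_fov': 45.288312703778054, 'cx': 281.8823629239486, 'cy': 212.4795050555847, 'R': array([[ 0.90667133, -0.42181277,  0.00459298],
       [-0.29919534, -0.65070876, -0.69789702],
       [ 0.29737056,  0.63138902, -0.71618339]]), 't': array([-0.36412498,  0.33568209,  1.3891405 ])}
{'vertical_fov': 54.2250550853098, 'cx': 280.11244510324474, 'cy': 213.66958941474675, 'R': array([[ 0.02183426, -0.99974829, -0.00516001],
       [-0.99902412, -0.02161966, -0.03851479],
       [ 0.03839354,  0.00599591, -0.99924471]]), 't': array([0.15616643, 0.48396511, 1.165121  ])}
```

View pics/side0.png

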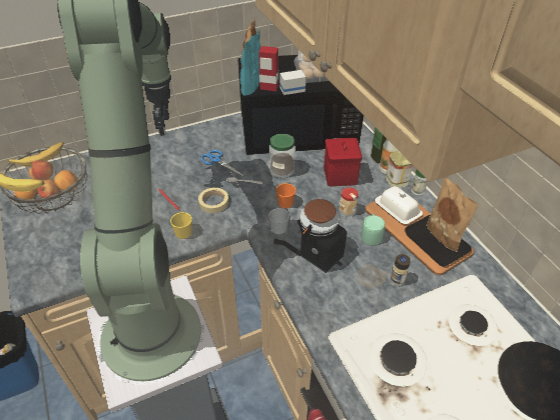

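View pics/top0.png

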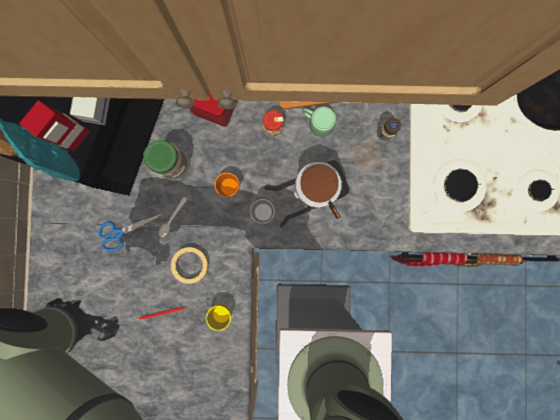

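The side view shows the grinder at (322,235), the steel cup at (279,221), the orange cup at (286,196) and the yellow cup at (181,225). The top view shows the hopper lid at (321,184), the tab with its orange line at (333,210) and the bay cheeks opening left at about (270-300, 187-220). The cup candidates in the top view are grey (262,210), orange (227,184) and yellow (218,318). The grey steel one fits, because it stands in front of the bay. I'll confirm it in a crop.

```bash
cat > h.py <<'E'
from workcell import bot
import numpy as np,cv2
def K(n):
    p=bot.camera_params(n);return p,210/np.tan(np.radians(p["vertical_fov"])/2)
def proj(n,X):
    p,f=K(n);c=np.array(p["R"])@np.array(X)+p["t"];return np.array([p["cx"]+f*c[0]/c[2],p["cy"]+f*c[1]/c[2]])
def ray(n,u,v,z):
    p,f=K(n);R=np.array(p["R"]);o=-R.T@p["t"];d=R.T@np.array([(u-p["cx"])/f,(v-p["cy"])/f,1]);return o+d*(z-o[2])/d[2]
E
python3 - <<'E'
from h import *
a=cv2.imread("pics/top0.png")[130:250,200:360];b=cv2.imread("pics/side0.png")[165:285,250:410]
cv2.imwrite("pics/crop0.png",cv2.resize(np.vstack([cv2.resize(a,None,fx=2.4,fy=2.4,interpolation=2),cv2.resize(b,None,fx=2.4,fy=2.4,interpolation=2)]),None,fx=1,fy=1))
for n,l in(("top",[(321,184,.193),(333,210,.176),(262,210,.062),(227,184,.05)]),("side",[(320,210,.193),(279,213,.062)])):
    for q in l:print(n,q,ray(n,*q).round(3))
E
```

```text
top (321, 184, 0.193) [0.547 0.068 0.193]
top (333, 210, 0.176) [0.486 0.036 0.176]
top (262, 210, 0.062) [0.487 0.216 0.062]
top (227, 184, 0.05) [0.558 0.316 0.05 ]
side (320, 210, 0.193) [0.553 0.066 0.193]
side (279, 213, 0.062) [0.493 0.22  0.062]
```

View pics/crop0.png

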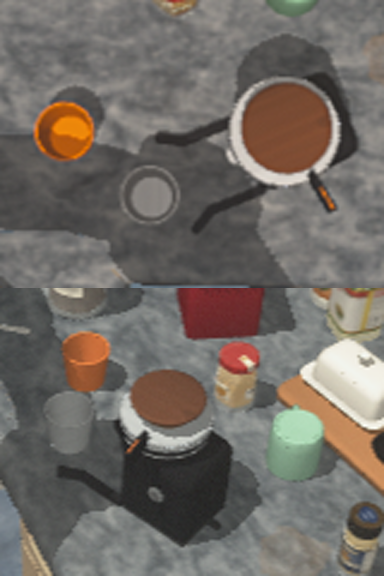

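The crop confirms it. In crop pixels the grey steel cup is at (150,195), standing before the cheek ends (158,138) and (197,229). The orange look-alike is at (65,130). The tab's orange line runs (313,175) to (333,208).

Run:
```python
from h import *
im=cv2.imread("pics/top0.png");hsv=cv2.cvtColor(im,cv2.COLOR_BGR2HSV)
g=np.zeros(im.shape[:2],np.uint8)
m=cv2.inRange(hsv,(3,90,40),(14,200,190));m[:155]=0;m[215:]=0;m[:,:290]=0;m[:,350:]=0
n,l,s,c=cv2.connectedComponentsWithStats(m);k=1+np.argmax(s[1:,4]);print(s[k],c[k])
(x,y),r=cv2.minEnclosingCircle(np.argwhere(l==k)[:,::-1].astype(np.float32));print(x,y,r)
A=ray("top",x,y,.193);print("axis lid",A)
A2=ray("top",318.8,184.6,.165);print("axis ring",A2)
a,b=ray("top",330.4,202.9,.176),ray("top",338.7,216.7,.176);print("tab",a,b,np.linalg.norm(a-A),np.linalg.norm(b-A),np.degrees(np.arctan2(*(b-A)[1::-1])),np.degrees(np.arctan2(*(b-a)[1::-1])))
p,q=ray("top",265.8,187.5,.014),ray("top",282,225.4,.014);mm=(p+q)/2;d=mm-A;print("mouth",p,q,mm,np.linalg.norm(d[:2]),np.degrees(np.arctan2(d[1],d[0])),"perp",np.degrees(np.arctan2(*(p-q)[1::-1])))
C=ray("top",262.5,211.2,.062);print("cup",C)
C=ray("side",250+70/2.4,165+(404-288)/2.4,.062);print("cup side",C)
```

```text
[ 301  165   37   37 1092] [318.9514652  182.92765568]
318.8793029785156 183.12069702148438 18.830413818359375
axis lid [0.54950409 0.07325507 0.193     ]
axis ring [0.54902836 0.07094468 0.165     ]
tab [0.50324655 0.04256804 0.176     ] [0.46973427 0.02161783 0.176     ] 0.05805561079260776 0.09653304659019382 -147.08388271948587 -147.98841706251275
mouth [0.55432886 0.20920565 0.014     ] [0.44695123 0.16051248 0.014     ] [0.50064005 0.18485906 0.014     ] 0.12183244724405208 113.64544977304516 perp 24.393147987213396
cup [0.48416999 0.21469665 0.062     ]
cup side [0.49318696 0.21836157 0.062     ]
```

```bash
cat >> h.py <<'E'
from scipy.spatial.transform import Rotation as Ro
def rel(X,rpy):
    s=bot.observe();R=Ro.from_euler("xyz",s["tool_rot"]);T=Ro.from_euler("xyz",rpy)
    print("t",s["clock"],"shift",(R.inv().apply(np.array(X)-s["position"])).round(4),"turn",((R.inv()*T).as_rotvec()/2/np.pi).round(4))
AX=np.array([.549,.072])
def tab(deg,r=.085,z=.23):
    a=np.radians(deg);return [*(AX+r*np.array([np.cos(a),np.sin(a)])),z],[np.pi,0,a]
E
python3 -c "
from h import *
rel(*tab(-147.5))"
```

```text
t 0.1 shift [-0.4309 -0.4177  0.0012] turn [-1.000e-04 -1.000e-04 -1.528e-01]
```

Call:
move_arm --moves '[[[0.4,-0.431,-0.418,0.0,0,0,-0.153],[0.4,-0.431,-0.418,0.0,0,0,-0.153],[0.4,-0.431,-0.418,0.0,0,0,-0.153],[0.4,-0.431,-0.418,0.0,0,0,-0.153],[0.4,-0.431,-0.418,0.0,0,0,-0.153]]]'

```text
clock: 0.6
position: [0.3364, 0.3524, 0.2312]
tool_rot: [-3.141, -0.0, -2.8]
force: [1.8, 0.2, -0.3]
grip_width: 0.0342
finger_force: 0.0
```

```bash
python3 -c "
from h import *
print(bot.observe()['qpos'].round(2));rel(*tab(-147.5))"
```

```text
[-0.79  0.31 -0.17  1.95  0.07  0.89  0.92]
t 0.6 shift [-0.0237 -0.3544  0.0013] turn [-0.    -0.    -0.036]
```

Call:
move_arm --moves '[[[0.4,-0.024,-0.354,0.0,0,0,-0.036],[0.4,-0.024,-0.354,0.0,0,0,-0.036],[0.4,-0.024,-0.354,0.0,0,0,-0.036],[0.4,-0.024,-0.354,0.0,0,0,-0.036],[0.4,-0.024,-0.354,0.0,0,0,-0.036]]]'

```text
clock: 1.1
position: [0.4319, 0.1285, 0.2314]
tool_rot: [3.142, 0.0, -2.58]
force: [0.9, 0.3, 0.4]
grip_width: 0.0347
finger_force: 0.0
```

```bash
python3 -c "
from h import *
print(bot.observe()['qpos'].round(2));rel(*tab(-147.5))"
```

```text
[-0.34  0.25 -0.09  2.03  0.03  0.86  1.68]
t 1.1 shift [ 0.016  -0.1106  0.0014] turn [ 0.      0.     -0.0009]
```

Call:
move_arm --moves '[[[0.4,0.016,-0.111,0.0,0,0,-0.001],[0.4,0.016,-0.111,0.0,0,0,-0.001],[0.4,0.016,-0.111,0.0,0,0,-0.001],[0.4,0.016,-0.111,0.0,0,0,-0.001],[0.4,0.016,-0.111,0.0,0,0,-0.001]]]'

```text
clock: 1.6
position: [0.4768, 0.0289, 0.2311]
tool_rot: [3.141, -0.0, -2.573]
force: [-0.3, 0.3, -0.7]
grip_width: 0.0338
finger_force: 0.0
```

Run:
```python
from h import *
rel(*tab(-147.5,z=.153))
a=bot.grab_frame("side")[:,:,::-1][120:280,240:440];b=bot.grab_frame("top")[:,:,::-1][130:250,240:400]
cv2.imwrite("pics/c1.png",np.hstack([cv2.resize(a,(400,320),interpolation=2),cv2.resize(b,(400,320),interpolation=2)]))
```

```text
t 1.6 shift [ 0.0009 -0.0025  0.0781] turn [ 0.0001 -0.0001  0.0002]
```

View pics/c1.png

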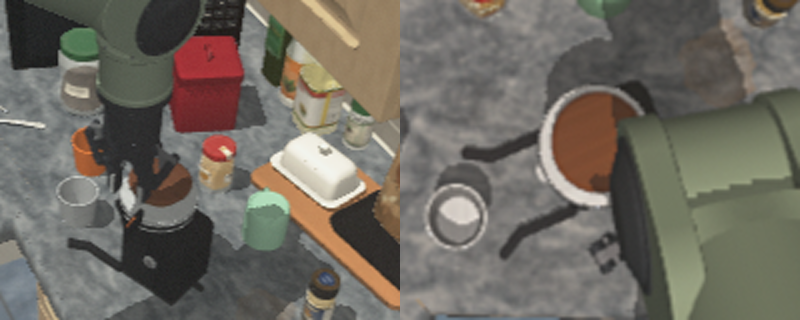

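The hand is over the tab at about (130,215) in the side crop, with the fingers ready to straddle it. The arm hides the tab in the top crop. I'll descend.

Call:
move_arm --moves '[[[0.4,0.001,-0.002,0.03,0,0,0],[0.4,0.001,-0.002,0.05,0,0,0],[0.4,0.001,-0.002,0.065,0,0,0],[0.4,0.001,-0.002,0.078,0,0,0],[0.4,0.001,-0.002,0.078,0,0,0]]]'

```text
clock: 2.2
position: [0.4764, 0.027, 0.1521]
tool_rot: [3.14, -0.002, -2.571]
force: [0.7, -0.3, 0.8]
grip_width: 0.0346
finger_force: 0.0
```

Call:
move_arm --moves '[[[0.25,-0.0002,0.0059,0,0,0,0.0111],[0.25,-0.0008,0.0118,0,0,0,0.0222],[0.25,-0.0019,0.0177,0,0,0,0.0333],[0.25,-0.0033,0.0234,0,0,0,0.0444],[0.25,-0.0042,0.0263,0,0,0,0.05]]]'

```text
clock: 2.7
position: [0.4668, 0.0517, 0.1541]
tool_rot: [3.141, 0.001, -2.889]
force: [0.9, 0.1, -0.0]
grip_width: 0.0214
finger_force: 0.0
```

```bash
cat >> h.py <<'E'
def st():
    s=bot.observe();d=s["position"][:2]-AX;a=np.degrees(np.arctan2(d[1],d[0]));y=np.degrees(s["tool_rot"][2])
    t=np.radians(y);e=np.array([np.sin(t),-np.cos(t)]);r=np.array([np.cos(t),np.sin(t)]);F=s["force"][:2]
    print("t %.1f az %.2f r %.4f yaw %.2f z %.4f  Ftan(cw+) %.2f Frad %.2f Fz %.2f grip %.4f ff %.2f M %.2f"%(s["clock"],a,np.hypot(*d),y,s["position"][2],F@e,F@r,s["force"][2],s["grip_width"],s["finger_force"],s["moment"][2]))
E
python3 -c "
from h import *
st()"
```

```text
t 2.7 az -166.14 r 0.0847 yaw -165.51 z 0.1541  Ftan(cw+) -0.08 Frad -0.86 Fz -0.00 grip 0.0214 ff 0.00 M -0.05
```

Call:
move_arm --moves '[[[0.25,-0.0002,0.0059,0,0,0,0.0111],[0.25,-0.0008,0.0118,0,0,0,0.0222],[0.25,-0.0019,0.0177,0,0,0,0.0333],[0.25,-0.0033,0.0234,0,0,0,0.0444],[0.25,-0.0042,0.0263,0,0,0,0.05]]]'

```text
clock: 3.2
position: [0.4643, 0.0783, 0.1541]
tool_rot: [3.141, 0.001, 3.08]
force: [-0.4, -0.4, -0.8]
grip_width: 0.0217
finger_force: 0.0
```

```bash
python3 -c "
from h import *
st()"
```

```text
t 3.2 az 175.76 r 0.0850 yaw 176.49 z 0.1541  Ftan(cw+) -0.44 Frad 0.34 Fz -0.79 grip 0.0217 ff 0.00 M 0.04
```

Call:
move_arm --moves '[[[0.25,-0.0002,0.0059,0,0,0,0.0111],[0.25,-0.0003,0.0074,0,0,0,0.0139],[0.25,-0.0005,0.0089,0,0,0,0.0167],[0.25,-0.0006,0.0104,0,0,0,0.0194],[0.25,-0.0006,0.0104,0,0,0,0.0194]]]'

```text
clock: 3.7
position: [0.4655, 0.0873, 0.1534]
tool_rot: [3.141, 0.0, 2.96]
force: [-0.3, -2.1, 0.8]
grip_width: 0.0213
finger_force: 0.8
```

```bash
python3 -c "
from h import *
st()"
```

```text
t 3.7 az 169.60 r 0.0849 yaw 169.57 z 0.1534  Ftan(cw+) -2.12 Frad -0.06 Fz 0.76 grip 0.0213 ff 0.84 M 0.03
```

Call:
move_arm --moves '[[[0.25,-0.0005,0.0089,0,0,0,0.0167],[0.25,-0.0019,0.0177,0,0,0,0.0333],[0.25,-0.0029,0.022,0,0,0,0.0417],[0.25,-0.0033,0.0234,0,0,0,0.0444],[0.25,-0.0037,0.0249,0,0,0,0.0472]]]'

```text
clock: 4.2
position: [0.4734, 0.1107, 0.1532]
tool_rot: [-3.141, -0.0, 2.663]
force: [-1.6, -3.1, 1.4]
grip_width: 0.0214
finger_force: 1.4
```

```bash
python3 -c "
from h import *
st()"
```

```text
t 4.2 az 152.88 r 0.0849 yaw 152.60 z 0.1532  Ftan(cw+) -3.49 Frad -0.03 Fz 1.42 grip 0.0214 ff 1.43 M 0.00
```

Call:
move_arm --moves '[[[0.25,0,0.0015,0,0,0,0.0028],[0.25,-0.0001,0.003,0,0,0,0.0056],[0.25,-0.0001,0.003,0,0,0,0.0056]]]'

```text
clock: 4.5
position: [0.4751, 0.1137, 0.1533]
tool_rot: [3.142, -0.0, 2.627]
force: [-1.6, -1.2, 0.4]
grip_width: 0.0212
finger_force: 0.8
```

```bash
python3 -c "
from h import *
st()"
```

```text
t 4.5 az 150.56 r 0.0849 yaw 150.53 z 0.1533  Ftan(cw+) -1.89 Frad 0.81 Fz 0.45 grip 0.0212 ff 0.83 M 0.00
```

Call:
move_arm --moves '[[[0.25,-0.0006,0.0104,0,0,0,0.0194],[0.25,-0.0016,0.0162,0,0,0,0.0306],[0.25,-0.0025,0.0206,0,0,0,0.0389],[0.25,-0.0029,0.022,0,0,0,0.0417],[0.25,-0.0033,0.0234,0,0,0,0.0444]]]'

```text
clock: 5.0
position: [0.4893, 0.1322, 0.1533]
tool_rot: [-3.141, -0.0, 2.349]
force: [-2.6, -2.2, 1.4]
grip_width: 0.0213
finger_force: 1.5
```

```bash
python3 -c "
from h import *
st()"
```

```text
t 5.0 az 134.77 r 0.0848 yaw 134.58 z 0.1533  Ftan(cw+) -3.38 Frad 0.30 Fz 1.44 grip 0.0213 ff 1.50 M 0.05
```

Next: another 2° to see whether it gives.

Call:
move_arm --moves '[[[0.25,0,0.0015,0,0,0,0.0028],[0.25,-0.0001,0.003,0,0,0,0.0056],[0.25,-0.0001,0.003,0,0,0,0.0056]]]'

```text
clock: 5.3
position: [0.4911, 0.1338, 0.1532]
tool_rot: [-3.14, -0.001, 2.313]
force: [-6.0, -4.1, 4.2]
grip_width: 0.0209
finger_force: 3.5
```

```bash
python3 -c "
from h import *
st()"
```

```text
t 5.3 az 133.13 r 0.0847 yaw 132.50 z 0.1532  Ftan(cw+) -7.20 Frad 1.08 Fz 4.17 grip 0.0209 ff 3.54 M 0.07
```

Call:
move_arm --moves '[[[0.25,0,0.0015,0,0,0,0.0028],[0.25,-0.0001,0.003,0,0,0,0.0056],[0.25,-0.0001,0.003,0,0,0,0.0056]]]'

```text
clock: 5.6
position: [0.4924, 0.1348, 0.153]
tool_rot: [-3.137, -0.001, 2.277]
force: [-12.9, -9.5, 10.3]
grip_width: 0.0212
finger_force: 7.9
```

```bash
python3 -c "
from h import *
st()"
```

```text
t 5.6 az 132.05 r 0.0846 yaw 130.45 z 0.1530  Ftan(cw+) -16.00 Frad 1.11 Fz 10.27 grip 0.0212 ff 7.87 M 0.13
```

The stop is found: 16 N with no give, at a tab azimuth of about 140.5°, which is 4 clicks from the start. Now I'll bring the dial back 90°.

Call:
move_arm --moves '[[[0.25,-0.0003,-0.0074,0,0,0,-0.0139],[0.25,-0.0013,-0.0148,0,0,0,-0.0278],[0.25,-0.0029,-0.022,0,0,0,-0.0417],[0.25,-0.0051,-0.0291,0,0,0,-0.0556],[0.25,-0.008,-0.0359,0,0,0,-0.0694]]]'

```text
clock: 6.1
position: [0.472, 0.1069, 0.1535]
tool_rot: [3.141, 0.001, 2.718]
force: [0.2, 0.5, -0.3]
grip_width: 0.0212
finger_force: 0.0
```

```bash
python3 -c "
from h import *
st()"
```

```text
t 6.1 az 155.58 r 0.0845 yaw 155.74 z 0.1535  Ftan(cw+) 0.53 Frad -0.03 Fz -0.27 grip 0.0212 ff 0.00 M -0.01
```

Call:
move_arm --moves '[[[0.25,-0.0003,-0.0074,0,0,0,-0.0139],[0.25,-0.0013,-0.0148,0,0,0,-0.0278],[0.25,-0.0029,-0.022,0,0,0,-0.0417],[0.25,-0.0051,-0.0291,0,0,0,-0.0556],[0.25,-0.008,-0.0359,0,0,0,-0.0694]]]'

```text
clock: 6.6
position: [0.4645, 0.0708, 0.1535]
tool_rot: [3.141, 0.001, -3.129]
force: [0.4, 2.9, -0.5]
grip_width: 0.021
finger_force: 1.6
```

```bash
python3 -c "
from h import *
st()"
```

```text
t 6.6 az -179.16 r 0.0845 yaw -179.30 z 0.1535  Ftan(cw+) 2.90 Frad -0.48 Fz -0.49 grip 0.0210 ff 1.57 M -0.06
```

Call:
move_arm --moves '[[[0.25,-0.0003,-0.0074,0,0,0,-0.0139],[0.25,-0.0013,-0.0148,0,0,0,-0.0278],[0.25,-0.0029,-0.022,0,0,0,-0.0417],[0.25,-0.0051,-0.0291,0,0,0,-0.0556],[0.25,-0.008,-0.0359,0,0,0,-0.0694]]]'

```text
clock: 7.1
position: [0.4728, 0.0351, 0.1534]
tool_rot: [3.141, 0.001, -2.693]
force: [-0.4, 0.3, 0.2]
grip_width: 0.0214
finger_force: 0.6
```

```bash
python3 -c "
from h import *
st();print(bot.observe()['qpos'])"
```

```text
t 7.1 az -154.13 r 0.0847 yaw -154.31 z 0.1534  Ftan(cw+) 0.47 Frad 0.22 Fz 0.18 grip 0.0214 ff 0.58 M -0.01
[-0.19396628  0.39883957 -0.00609014  2.06250635  0.00304842  0.67976258
  1.81722897]
```

Call:
move_arm --moves '[[[0.25,-0.0003,-0.0074,0,0,0,-0.0139],[0.25,-0.0013,-0.0148,0,0,0,-0.0278],[0.25,-0.0029,-0.022,0,0,0,-0.0417],[0.25,-0.0051,-0.0291,0,0,0,-0.0556],[0.25,-0.008,-0.0359,0,0,0,-0.0694]]]'

```text
clock: 7.6
position: [0.4957, 0.0059, 0.1535]
tool_rot: [-3.141, 0.001, -2.257]
force: [1.0, 0.1, -0.5]
grip_width: 0.0216
finger_force: 0.0
```

```bash
python3 -c "
from h import *
st();print(bot.observe()['qpos'])"
```

```text
t 7.6 az -128.85 r 0.0849 yaw -129.34 z 0.1535  Ftan(cw+) -0.70 Frad -0.73 Fz -0.46 grip 0.0216 ff 0.00 M 0.04
[-0.04531201  0.42905405 -0.11095875  2.00578461  0.0705      0.70962065
  2.25522015]
```

Call:
move_arm --moves '[[[0.25,0,0,-0.03,0,0,0],[0.25,0,0,-0.08,0,0,0],[0.35,-0.0,0.0,-0.1,0,0,0]]]'

```text
clock: 7.9
position: [0.4966, 0.0062, 0.257]
tool_rot: [-3.139, 0.003, -2.261]
force: [-0.6, 0.2, -0.1]
grip_width: 0.0298
finger_force: 0.0
```

```bash
cat >> h.py <<'E'
U=np.array([np.cos(np.radians(114.2)),np.sin(np.radians(114.2)),0])
def cup(d,z,lat=0,tilt=15):
    t=np.radians(tilt);u=-U;zt=np.array([0,0,-np.cos(t)])+np.sin(t)*u;yt=np.cross(zt,U);yt/=np.linalg.norm(yt);xt=np.cross(yt,zt)
    R=Ro.from_matrix(np.column_stack([xt,yt,zt]));L=np.array([U[1],-U[0],0])
    return np.array([*AX,z])+d*U+lat*L,R.as_euler("xyz")
E
python3 - <<'E'
from h import *
st();rel(*cup(.24,.2))
X,e=cup(.24,.2);print(X,e)
E
```

```text
t 7.9 az -128.52 r 0.0842 yaw -129.56 z 0.2570  Ftan(cw+) 0.57 Frad 0.27 Fz -0.15 grip 0.0298 ff 0.00 M -0.02
t 7.9 shift [-0.1901  0.2169  0.057 ] turn [ 0.0425 -0.0255  0.3207]
[0.45061847 0.29090883 0.2       ] [3.14159265 0.26179939 1.99316601]
```

Call:
move_arm --moves '[[[0.35,-0.19,0.217,0,0.0425,-0.0255,0.32],[0.35,-0.19,0.217,0,0.0425,-0.0255,0.32],[0.35,-0.19,0.217,0,0.0425,-0.0255,0.32],[0.35,-0.19,0.217,0,0.0425,-0.0255,0.32],[0.35,-0.19,0.217,0,0.0425,-0.0255,0.32]]]'

```text
clock: 8.4
position: [0.4655, 0.1975, 0.2536]
tool_rot: [-3.081, 0.063, -2.835]
force: [1.1, -0.1, 0.2]
grip_width: 0.0299
finger_force: 0.0
```

```bash
python3 -c "
from h import *
rel(*cup(.24,.25))"
```

```text
t 8.4 shift [-0.0137  0.0937 -0.0012] turn [ 0.0295 -0.0188  0.2293]
```

Call:
move_arm --moves '[[[0.35,-0.014,0.094,0,0.0295,-0.0188,0.229],[0.35,-0.014,0.094,0,0.0295,-0.0188,0.229],[0.35,-0.014,0.094,0,0.0295,-0.0188,0.229],[0.35,-0.014,0.094,0,0.0295,-0.0188,0.229],[0.35,-0.014,0.094,0,0.0295,-0.0188,0.229]]]'

```text
clock: 8.9
position: [0.4503, 0.2905, 0.2484]
tool_rot: [-3.07, 0.166, 2.77]
force: [-0.0, 0.3, 0.1]
grip_width: 0.03
finger_force: 0.0
```

```bash
python3 -c "
from h import *
rel(*cup(.24,.2))"
```

```text
t 8.9 shift [0.0079 0.0039 0.0476] turn [ 0.0154 -0.0101  0.1212]
```

Call:
move_arm --moves '[[[0.35,0.008,0.004,0.048,0.0154,-0.0101,0.121],[0.35,0.008,0.004,0.048,0.0154,-0.0101,0.121],[0.35,0.008,0.004,0.048,0.0154,-0.0101,0.121],[0.35,0.008,0.004,0.048,0.0154,-0.0101,0.121],[0.35,0.008,0.004,0.048,0.0154,-0.0101,0.121]]]'

```text
clock: 9.4
position: [0.4508, 0.2905, 0.1996]
tool_rot: [-3.139, 0.261, 2.013]
force: [0.3, -0.9, -1.5]
grip_width: 0.0299
finger_force: 0.0
```

Run:
```python
from h import *
rel(*cup(.24,.025))
a=bot.grab_frame("side")[:,:,::-1][165:285,240:400];b=bot.grab_frame("top")[:,:,::-1][130:250,230:390]
cv2.imwrite("pics/c2.png",np.hstack([cv2.resize(a,(400,300),interpolation=2),cv2.resize(b,(400,300),interpolation=2)]))
```

```text
t 9.4 shift [0.0454 0.0005 0.1686] turn [ 0.0004 -0.0002  0.0031]
```

View pics/c2.png

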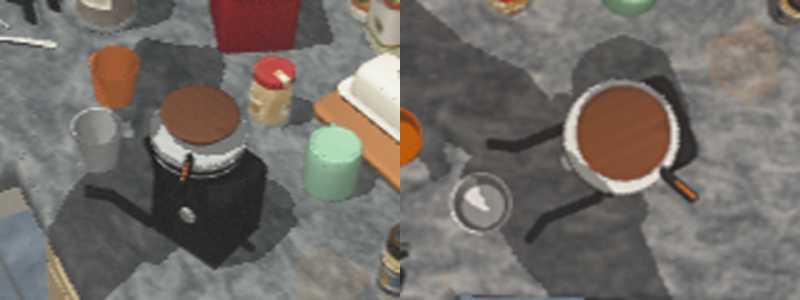

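The side crop shows the tab at about (185,168). In the top crop it runs (664,172) to (694,200), and the cup still stands at (481,204). I'll measure the angle, then lower the hand behind the cup.

Run:
```python
from h import *
a,b=ray("top",230+264/2.5,198.8,.176),ray("top",230+294/2.5,210,.176)
for p,q in((a,b),([*AX,0],b)):
    d=np.array(q)-p;print(np.degrees(np.arctan2(d[1],d[0])))
C=ray("top",230+81/2.5,130+204/2.5,.062)[:2]-AX;print(C@U[:2],C@[U[1],-U[0]])
```

```text
-132.00615354751815
-130.89306013414858
0.15740973933820177 -0.0015414773645620002
```

Call:
move_arm --moves '[[[0.35,0.012,0,0.045,0,0,0.003],[0.35,0.024,0,0.09,0,0,0.003],[0.35,0.035,0,0.13,0,0,0.003],[0.35,0.045,0,0.168,0,0,0.003],[0.35,0.045,0,0.168,0,0,0.003]]]'

```text
clock: 10.0
position: [0.4481, 0.2884, 0.0219]
tool_rot: [-3.135, 0.262, 2.006]
force: [-0.6, -0.8, 1.3]
grip_width: 0.0295
finger_force: 0.0
```

Run:
```python
from h import *
rel(*cup(.24,.025));rel(*cup(.115,.025))
```

```text
t 10.0 shift [ 0.0003  0.0033 -0.0033] turn [-0.0005  0.0001  0.002 ]
t 10.0 shift [-0.1204  0.0019  0.0291] turn [-0.0005  0.0001  0.002 ]
```

The dial measures about -131°, where five clicks is -129.5°, and the start read -147.5°. So it rests five clicks open. Now I'll push the cup slowly.

Call:
move_arm --moves '[[[0.35,-0.016,0.001,0.002,0,0,0.002],[0.35,-0.032,0.002,0.006,0,0,0.002],[0.35,-0.045,0.002,0.009,0,0,0.002],[0.35,-0.055,0.002,0.012,0,0,0.002],[0.35,-0.065,0.002,0.014,0,0,0.002]]]'

```text
clock: 10.5
position: [0.4802, 0.2299, 0.0296]
tool_rot: [3.136, 0.26, 1.986]
force: [0.5, 0.9, 0.3]
grip_width: 0.0301
finger_force: 0.6
```

Run:
```python
from h import *
rel(*cup(.115,.025));print(bot.observe()["force"])
```

```text
t 10.5 shift [-0.0541 -0.0017  0.0191] turn [ 0.0006 -0.0003 -0.001 ]
[0.48707519 0.87664367 0.30051067]
```

Call:
move_arm --moves '[[[0.35,-0.01,0,0.0035,0,0,0],[0.35,-0.02,0,0.007,0,0,0],[0.35,-0.03,-0.001,0.0105,0,0,0],[0.35,-0.04,-0.001,0.014,0,0,0],[0.35,-0.045,-0.001,0.016,0,0,0]]]'

```text
clock: 11.0
position: [0.4982, 0.1853, 0.0249]
tool_rot: [3.138, 0.261, 1.986]
force: [-1.2, 0.8, 1.3]
grip_width: 0.03
finger_force: 0.7
```

Run:
```python
from h import *
rel(*cup(.115,.025));print(bot.observe()["force"])
a=bot.grab_frame("side")[:,:,::-1][165:285,240:400];b=bot.grab_frame("top")[:,:,::-1][130:250,230:390]
cv2.imwrite("pics/c3.png",np.hstack([cv2.resize(a,(400,300),interpolation=2),cv2.resize(b,(400,300),interpolation=2)]))
```

```text
t 11.0 shift [-0.0089 -0.0001  0.0022] turn [ 0.0003 -0.0002 -0.0011]
[-1.15636822  0.81463414  1.26587138]
```

View pics/c3.png

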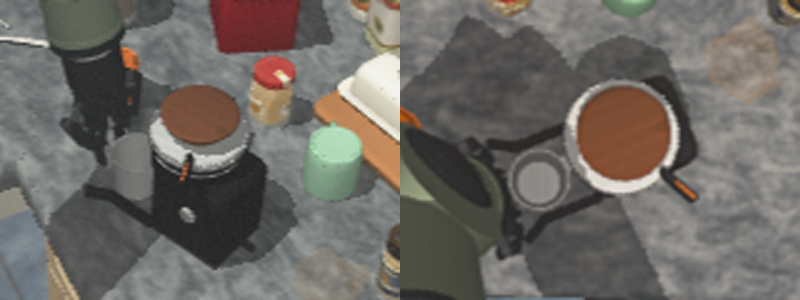

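The cup is upright and entering the bay at (539,178) in the top crop. I'll continue to the back plate in small steps.

Run:
```python
from h import *
C=ray("top",230+139/2.5,130+178/2.5,.062)[:2]-AX;print(C@U[:2],C@[U[1],-U[0]])
```

```text
0.08779023018086479 -6.261083795506772e-05
```

Call:
move_arm --moves '[[[0.35,-0.003,0,0.0008,0,0,0],[0.35,-0.006,0,0.0016,0,0,0],[0.35,-0.009,0,0.0024,0,0,0],[0.35,-0.012,0,0.0032,0,0,0],[0.35,-0.012,0,0.0032,0,0,0]]]'

```text
clock: 11.6
position: [0.503, 0.1748, 0.025]
tool_rot: [3.138, 0.261, 1.986]
force: [-0.3, -0.1, -0.3]
grip_width: 0.0301
finger_force: 0.0
```

Run:
```python
from h import *
rel(*cup(.11,.025));print(bot.observe()["force"]@U)
```

```text
t 11.6 shift [-0.0025 -0.0002  0.0007] turn [ 0.0004 -0.0002 -0.001 ]
-0.002471414449724557
```

Call:
move_arm --moves '[[[0.35,-0.002,0,0.0005,0,0,0],[0.35,-0.004,0,0.001,0,0,0],[0.35,-0.006,0,0.0016,0,0,0],[0.35,-0.007,0,0.0019,0,0,0],[0.35,-0.007,0,0.0019,0,0,0]]]'

```text
clock: 12.1
position: [0.5059, 0.1685, 0.025]
tool_rot: [3.137, 0.26, 1.987]
force: [-0.3, 0.2, -0.2]
grip_width: 0.0302
finger_force: 0.1
```

Run:
```python
from h import *
rel(*cup(.105,.025));print(bot.observe()["force"]@U)
```

```text
t 12.1 shift [-0.0006 -0.0002  0.0001] turn [ 0.0004 -0.0002 -0.001 ]
0.28248205282078914
```

Call:
move_arm --moves '[[[0.35,-0.0015,0,0.0004,0,0,0],[0.35,-0.003,0,0.0008,0,0,0],[0.35,-0.004,0,0.001,0,0,0],[0.35,-0.004,0,0.001,0,0,0]]]'

```text
clock: 12.5
position: [0.507, 0.1668, 0.0249]
tool_rot: [3.137, 0.258, 1.988]
force: [-6.8, 10.1, 4.0]
grip_width: 0.0298
finger_force: 6.1
```

Run:
```python
from h import *
rel(*cup(.105,.025));print(bot.observe()["force"]@U)
b=bot.grab_frame("top")[:,:,::-1][150:230,260:350]
cv2.imwrite("pics/c4.png",cv2.resize(b,(540,480),interpolation=2))
```

```text
t 12.5 shift [ 0.0013 -0.0006 -0.0004] turn [ 0.0006 -0.0006 -0.0007]
12.017739814983154
```

View pics/c4.png

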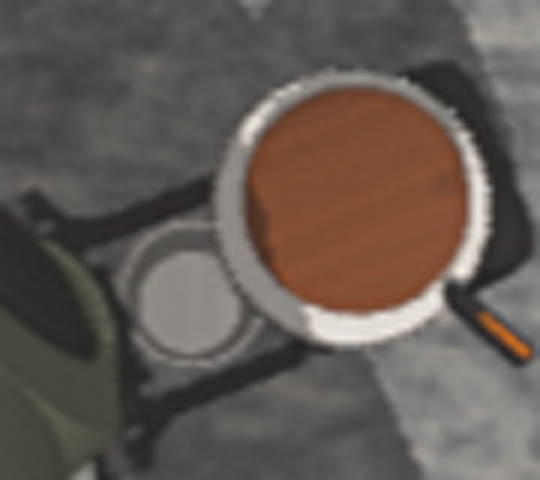

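A sharp 12 N rise: the cup, with its rim centred at about (193,294) in the crop, is against the back plate and between the cheeks. I'll back off, lift and verify.

Call:
move_arm --moves '[[[0.35,0.01,0,-0.003,0,0,0],[0.35,0.04,0,-0.011,0,0,0],[0.35,0.08,0,-0.022,0,0,0],[0.35,0.12,0,-0.06,0,0,0],[0.35,0.15,0,-0.1,0,0,0]]]'

```text
clock: 13.05
position: [0.4379, 0.3185, 0.0798]
tool_rot: [3.14, 0.261, 1.988]
force: [0.6, -0.1, 0.8]
grip_width: 0.0297
finger_force: 0.0
```

Run:
```python
from h import *
print(bot.observe()["force"],bot.observe()["position"])
f=bot.grab_frame("top")[:,:,::-1];a=bot.grab_frame("side")[:,:,::-1][165:285,250:400]
cv2.imwrite("pics/c5.png",np.hstack([cv2.resize(a,(375,480),interpolation=2),cv2.resize(f[150:230,260:330],(420,480),interpolation=2)]))
for c in((.068,0),(.07,0)):
    p=AX+c[0]*U[:2];q=proj("top",[*p,.062]);print("expected rim centre crop",(q-[260,150])*6+[375,0])
```

```text
[ 0.59717284 -0.07573853  0.80388519] [0.43791865 0.31851761 0.07976369]
expected rim centre crop [568.44083214 290.19726394]
expected rim centre crop [564.40976473 291.90254933]
```

View pics/c5.png

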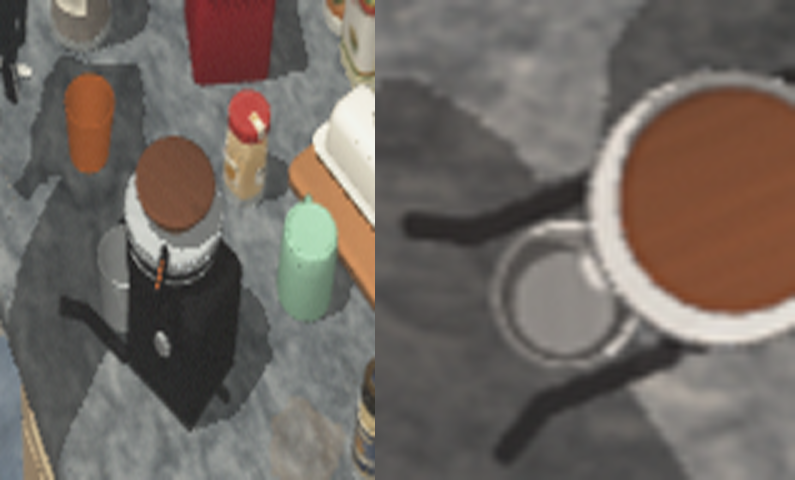

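The cup rim is centred at about (566,294), where home should be at (564,292). It is upright, the dial has not moved, and the hand is clear. Handing in.

```bash
python3 -c "
from workcell import bot
print(bot.job_done())"
```

```text
the job is handed in; nothing more can be done
None
```

The job is handed in, with no verdict returned: I closed the dial to the burr stop and brought it back five clicks, and the cup stands upright, home in its bay, with nothing else touched as far as the pictures and force readings show.

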